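# Shut the wool spool into the moth-tight case and hold the hatch down

### The job

Put the tallest of the three wooden thread spools into the open moth-tight case, turn the case's wing button until it lines up with the slot in the hatch, then swing the hatch shut over the button and press it fully home on its rubber seal. Leave the two small spools standing where they are, and leave the button in line: finish while still holding the hatch pressed down, so that I can turn the button to lock it.

Things in the scene. Friction and masses are not known exactly. Their poses are not given: they have to be found in the camera images.
- wool_keeper: The moth-tight case: a light plywood box with a hinged hatch on top, fixed to the worktop, 156 x 156 mm, 80 mm high without the hatch. Origin: centre of its underside; z up, +x to the hinge side (away from the robot at yaw 0), -x to the front with the wing button, y along the hinge. The front of its top (x = -78 to -38 mm) is a closed deck that carries the button.
- keeper_floor (a point): Middle of the compartment's floor, 17 mm behind the case's origin and 12 mm above the worktop. The compartment is open at the top: 88 mm front to back (x = -27 to +61 mm in the case's frame), 124 mm wide (y = -62 to +62 mm), 68 mm deep. A black rubber seal round the opening stands 6 mm above the box's top.
- turn_button (a joint): Angle of the wing button about its upright axis, rad, positive anticlockwise from above: 0 when the wing points front to back and fits the slot; starts at 0.75 to 1.5, turns from -1.6 to 1.6 with light friction (0.06 N m) and stays where it is left. Within about 0.2 either way it passes through the slot; otherwise the hatch comes to rest on it.
- button_wing (a point): Centre of the button's wing, a flat steel bar 30 mm long, 10 mm thick and 14 mm high on a short neck, on the middle of the front deck. This point is 97 mm above the worktop; the wing reaches from 90 to 104 mm. The frame's x is the wing's long direction.
- hatch (a joint): Opening angle of the hatch, rad: 0 pressed home, 1.57 upright; it starts leaning back at 1.7 to 1.95. A stiff hinge (friction 0.2 N m) keeps it where it is left. From 0.04 down to 0 it squeezes the seal, a spring that needs about 10 N of push near the front edge and lifts the hatch to about 0.04 again when let go.
- hatch_hinge (a point): Middle of the hatch's hinge axis, 70 mm behind the case's origin and 82 mm above the worktop; the axis runs along the case's y.
- hatch_lip (a point): Middle of the hatch's free edge, on its outer face (the top when shut), 160 mm from the hinge axis. Hatch 156 mm wide, 6 mm thick, underside level with the hinge axis when shut. Its slot (38 x 18 mm, steel rim, long side from hinge to free edge) is on the middle line, centred 126 mm from the axis; shut, the wing stands 16 mm proud of it. The rest of the outer face is flat.
- wool_spool: The tallest wooden spool, 60 mm high, standing loose on the worktop; origin: centre of its underside, z up its axis. Flanges 42 mm across, the upper one 51 to 60 mm above the origin; the wound barrel is narrower (24 mm). About 60 g.
- small_spool_a: A small wooden spool, 44 mm high and 34 mm across, standing loose; origin: centre of its underside, z up.
- small_spool_b: A small wooden spool, 46 mm high and 35 mm across, standing loose; origin: centre of its underside, z up.
Mind the look-alikes: they are no part of the job. What is shaped like the wool_spool but blue or pink is not meant.

How it is judged:
On the way:
1. the tallest spool lies in the case and the button is in line with the slot, the hatch still open (x of wool_spool in the frame of wool_keeper between -0.03 and 0.065 m and y of wool_spool in the frame of wool_keeper between -0.066 and 0.066 m and z of wool_spool in the frame of wool_keeper below 0.045 m and value of joint turn_button between -0.25 and 0.25 rad and value of joint hatch above 0.5 rad), for 0.2 s.
At the end, for the whole second after the job is handed in: The robot still presses the hatch down with more than 3 N and the hatch is home on its squeezed seal (opening under 0.02 rad, 3 mm at the front edge); the button is within 0.25 rad of the slot's line; the tallest spool is in the compartment (its foot less than 45 mm above the case's underside) (x of wool_spool in the frame of wool_keeper between -0.03 and 0.065 m and y of wool_spool in the frame of wool_keeper between -0.066 and 0.066 m and z of wool_spool in the frame of wool_keeper below 0.045 m and value of joint turn_button between -0.25 and 0.25 rad and value of joint hatch below 0.02 rad and contact force between any of the fingers, the arm and wool_keeper above 3 N); the arm keeps its last pose, push and grip.
It fails at once if a small spool is shifted by more than 30 mm or knocked over (distance of any of small_spool_a, small_spool_b from where it was at the start of the episode above 0.03 m or angle between any of small_spool_a, small_spool_b's own z axis and vertical above 0.5 rad).
It also fails if it takes over 64 s, if anything falls off the work surface, if the arm or the gripper's body presses on something with over 40 N, if the wrist force passes 120 N, or if a joint passes its speed limit or range.

### The arm

A 6-joint arm with a two-finger parallel gripper is mounted at the origin on a cart in front of the work surface, level with it; the furniture and walls round the work are solid. World frame = base frame: x ahead of the robot, y to its left, z up, the work surface at z = 0. Lengths are in m, angles in rad, forces in N, time in s.
With the tool pointing down it reaches from about 0.15 to 0.775 m from the base axis. Payload 6.1 kg.
Tool frame: the origin (TCP) lies on the mounting face of the last link; the fingertips stand 173 mm ahead of it and the grasp point (between the pads) lies ahead of it (bot.pinch_z is the z of the grasp point in the tool frame, in m); z points along the fingers, y is the direction in which the jaws open and shut (so a half turn about z gives the same grasp; the last joint's range is limited). The gripper opens to 85 mm and grips with 20 to 120 N. Pads are 22 mm wide; open, the fingers measure 114 mm over their backs; the gripper's body (76 mm by 85 mm) begins 54 mm behind the grasp point. The pads swing forward as they close: fully open they stand 13 mm farther back than shut.
Start: joints at [1.149, 0.126, -0.04, 1.405, 0, 1.571], TCP at [0.215, 0.479, 0.405] pointing down, gripper open.
Joint ranges: [-2.72, 2.72], [-0.95, 1.95], [-1.27, 1.35], [-1.78, 2.02], [-1.46, 1.47], [-3.14, 3.14]. Speed limits (rad/s): [2.39, 2.39, 3.01, 3.14, 3.14, 3.14].

### API

Orientations are given as a unit quaternion [w, x, y, z].
In Python, from station import bot gives the robot as it stands. Calls block until the motion is done:
- bot.move_to(position, orientation): joint-space move of the TCP to a pose.
- bot.movel(position, frame=None, vel=0.15): straight line of the TCP; frame=None keeps the orientation; vel is the mean speed in m/s.
- bot.move_joints(angles): joint-space move.
- bot.release() and bot.close_gripper(effort=None): open the fingers fully, or close them until they stop; effort is the grip in N (None keeps the last).
- bot.hold(seconds).
- bot.ik(position, orientation): joint angles nearest the present ones, or None.
- bot.get_state(): the state.
- bot.grab_frame(name): name is "scene" or "top" or "wrist"; returns a dict with "pixels" (384x512x3 uint8, blue, green, red), "vertical_fov" (degrees; the focal length in pixels is half the picture's height over the tangent of half this angle, whatever the lens; pixels are square), "cx", "cy" (the principal point, pixels), "rvec" (rotation vector, rad) and "tvec" (3), from world to camera coordinates, as OpenCV has them. Camera axes: x right, y down, z forward; pixel columns grow to the right and rows downward; lengths in m; the calibration is good to about 2 mm. A picture is of the moment at which its call begins. There is no depth.
A pose or a line that the arm cannot do raises bot.IKError and nothing moves.
- bot.hand_in(): hands the job in, once; it reports no verdict.
The state is a dict: "clock": time; "qpos": joint angles; "qvel": joint speeds; "joint_efforts": joint torques, N m; "tool_pos": TCP position; "eef_rot": TCP orientation; "wrist_force": force on the tool from outside, world axes, zero at the start; "moment": the same for the moment, N m; "finger_gap": finger opening in m.
Only numpy, scipy, OpenCV 4.12 (cv2) and the standard library are available. Lean on these libraries where they do the work, as an engineer would, in place of code of your own. Each camera call takes 0.05 s, during which the arm holds its last target.

## Working session

There is one attempt and no reset: what is moved stays moved. The work goes in short steps, each a Python script; the robot and the scene stay as the last script left them, time stands still between calls to the robot, and variables do not carry over. Pictures are saved under pics/ and viewed, and the job is handed in when it is done.

```bash
ls; mkdir -p pics; python3 - <<'E'
from station import bot
import cv2
s=bot.get_state(); print(s['clock'],s['tool_pos'],s['eef_rot'],s['finger_gap'],bot.pinch_z)
for n in ['scene','top','wrist']:
    f=bot.grab_frame(n); cv2.imwrite(f'pics/{n}0.png',f['pixels']); print(n,f['vertical_fov'],f['cx'],f['cy'],f['rvec'],f['tvec'])
E
```

```text
pics
0.0 [0.21487079 0.47887915 0.4039067 ] [-1.73906038e-04  2.09339869e-01  9.77842607e-01 -7.91046120e-04] 0.08513535425110787 0.1547
scene 44.16276522121844 250.81918329464423 201.0072330058007 [ 1.82795637 -0.96590488  0.58465478] [-0.41516919  0.24996107  0.69784563]
top 45.29681335839819 251.59459484289604 204.17980871705163 [ 2.12012037 -2.04743738  0.26283496] [-0.13891656  0.55257683  0.81657672]
wrist 59.28146522646092 254.8906864162358 193.16901665947748 [-2.39532967 -1.55157494 -0.25519567] [-0.52388751 -0.04265699  0.38158235]
```

View pics/scene0.png

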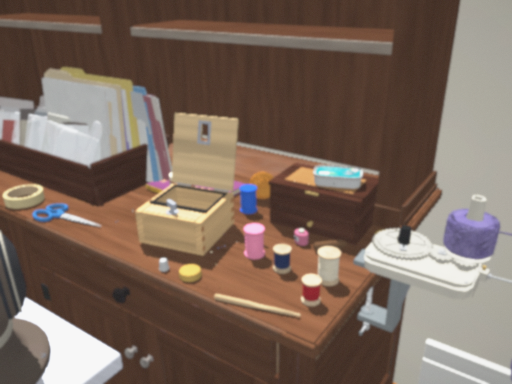

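View pics/top0.png

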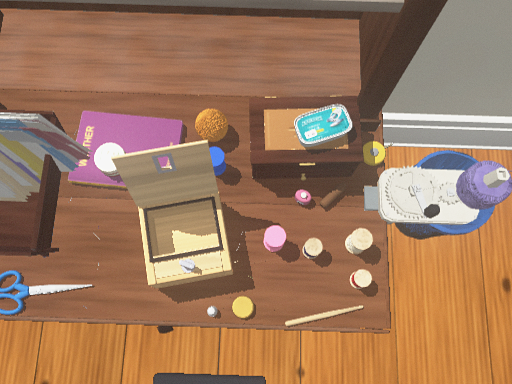

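View pics/wrist0.png

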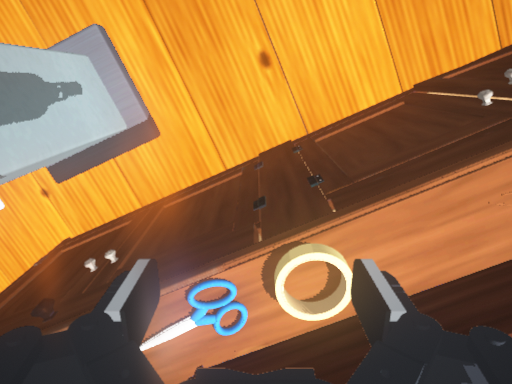

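```bash
cat > h.py <<'E'
import numpy as np, cv2
from station import bot
def cam(f):
    R,_=cv2.Rodrigues(np.array(f['rvec'],float)); t=np.array(f['tvec'],float)
    fl=f['pixels'].shape[0]/2/np.tan(np.radians(f['vertical_fov'])/2)
    K=np.array([[fl,0,f['cx']],[0,fl,f['cy']],[0,0,1.]])
    return K,R,t
def ray(f,uv):
    K,R,t=cam(f); d=R.T@np.linalg.inv(K)@np.array([uv[0],uv[1],1.]); return -R.T@t,d
def onplane(f,uv,z):
    o,d=ray(f,uv); return o+d*(z-o[2])/d[2]
def tri(f1,u1,f2,u2):
    P=[]
    for f in(f1,f2):
        K,R,t=cam(f);P.append(K@np.c_[R,t])
    X=cv2.triangulatePoints(P[0],P[1],np.array(u1,float).reshape(2,1),np.array(u2,float).reshape(2,1))[:,0];return X[:3]/X[3]
def proj(f,X):
    K,R,t=cam(f); p=K@(R@np.array(X,float)+t); return p[:2]/p[2]
E
python3 - <<'E'
from h import *
import pickle
F={n:bot.grab_frame(n) for n in('scene','top')}; pickle.dump(F,open('F0.pkl','wb'))
def crop(f,x,y,w,h,s): return cv2.resize(f['pixels'][y:y+h,x:x+w],None,fx=s,fy=s,interpolation=cv2.INTER_CUBIC)
a=crop(F['scene'],230,210,130,100,3); b=crop(F['top'],255,215,130,85,3)
cv2.imwrite('pics/sp.png',np.vstack([a,b]))
cv2.imwrite('pics/case_t.png',crop(F['top'],105,130,140,165,3.6)); cv2.imwrite('pics/case_s.png',crop(F['scene'],125,105,130,150,4))
for n,uv in dict(cream=(359,241),navy=(313,247),red=(361,279),pink=(275,238)).items(): print(n,onplane(F['top'],uv,.05))
E
```

```text
cream [ 0.49617959 -0.32966451  0.05      ]
navy [ 0.48135284 -0.24070993  0.05      ]
red [ 0.42330676 -0.33170407  0.05      ]
pink [ 0.49639107 -0.16707943  0.05      ]
```

View pics/sp.png

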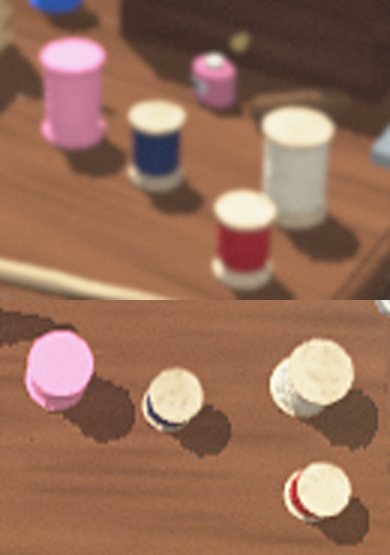

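View pics/case_t.png

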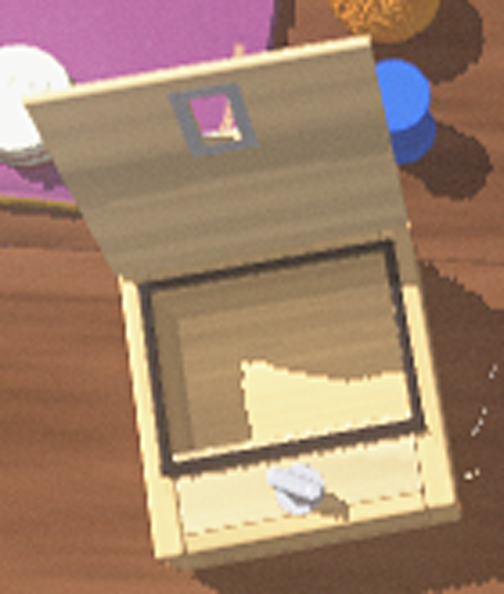

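View pics/case_s.png

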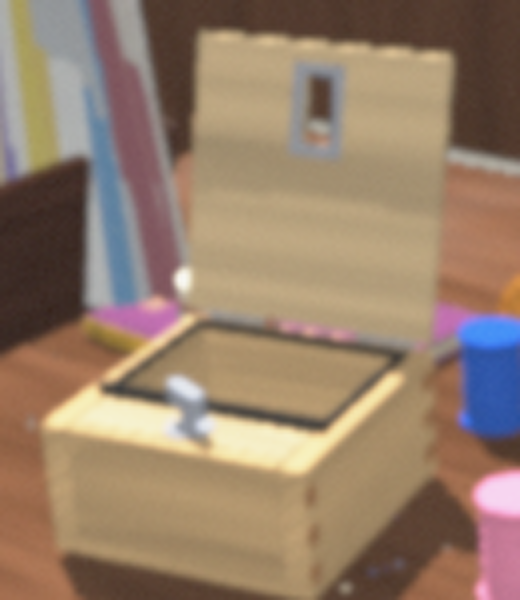

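The three plain-wood-flanged spools are cream/white at top (359,241) / scene (329,266), navy at top (313,247) and red at top (361,279). In the crop the cream one is clearly the tallest and widest, so it is the wool_spool. The pink one (275,238) and the blue one (217,160) are look-alikes. The hatch leans back, with its slot at top (163,160), and the button is at top (187,265), turned well away from the slot. Next I measure.

```bash
python3 - <<'E'
from h import *
import pickle
F=pickle.load(open('F0.pkl','rb')); T=F['top'];S=F['scene']
print('cams',ray(T,(0,0))[0],ray(S,(0,0))[0])
img=T['pixels']; hsv=cv2.cvtColor(img,cv2.COLOR_BGR2HSV)
# seal
m=np.zeros(img.shape[:2],np.uint8); roi=(slice(190,268),slice(138,228)); m[roi]=((img[roi].max(2)<75))*255
c=max(cv2.findContours(m,cv2.RETR_EXTERNAL,cv2.CHAIN_APPROX_NONE)[0],key=cv2.contourArea)
P=np.array([onplane(T,p[0],.086)[:2] for p in c],np.float32)
print('seal',cv2.contourArea(c),cv2.minAreaRect(P))
v=img.copy(); cv2.drawContours(v,[c],-1,(0,0,255),1)
# spools: top-flange
for n,(x,y,w,z) in dict(cream=(362,239,16,.06),navy=(313,247,14,.045),red=(362,278.7,14,.045)).items():
    x0,y0=int(x-w),int(y-w); r=img[y0:y0+2*w,x0:x0+2*w]; h=hsv[y0:y0+2*w,x0:x0+2*w]
    mm=((r.min(2)>110)&(h[...,1]<100)).astype(np.uint8)*255
    cc=max(cv2.findContours(mm,cv2.RETR_EXTERNAL,cv2.CHAIN_APPROX_NONE)[0],key=cv2.contourArea)+np.array([x0,y0])
    cv2.drawContours(v,[cc],-1,(0,0,255),1)
    Q=np.array([onplane(T,p[0],z)[:2] for p in cc],np.float32); print(n,cv2.minEnclosingCircle(Q),onplane(T,(x,y),z))
# button
roi=(slice(252,280),slice(172,208)); r=img[roi].astype(int); h=hsv[roi]
mm=((h[...,1]<45)&(r.min(2)>120)).astype(np.uint8)*255
cc=max(cv2.findContours(mm,cv2.RETR_EXTERNAL,cv2.CHAIN_APPROX_NONE)[0],key=cv2.contourArea)+np.array([172,252])
cv2.drawContours(v,[cc],-1,(255,0,255),1)
Q=np.array([onplane(T,p[0],.104)[:2] for p in cc],np.float32); print('btn',cv2.minAreaRect(Q))
cv2.imwrite('pics/m1.png',cv2.resize(v[120:300,100:390],None,fx=2.7,fy=2.7,interpolation=cv2.INTER_NEAREST))
E
```

```text
cams [ 0.33361834 -0.1268089   0.92954548] [-0.18385969 -0.64711962  0.51890879]
seal 33.0 ((0.5563538074493408, -0.014291878789663315), (0.07472582161426544, 0.021008605137467384), 85.97808837890625)
cream ((0.4960511028766632, -0.32566383481025696), 0.028501329943537712) [ 0.49841492 -0.33319425  0.06      ]
navy ((0.48009932041168213, -0.2399599254131317), 0.021396517753601074) [ 0.48219267 -0.24135743  0.045     ]
red ((0.42462974786758423, -0.33131566643714905), 0.021658845245838165) [ 0.42445085 -0.33478848  0.045     ]
btn ((0.4317886531352997, -0.0071977656334638596), (0.02529110200703144, 0.026886556297540665), 4.269808769226074)
```

View pics/m1.png

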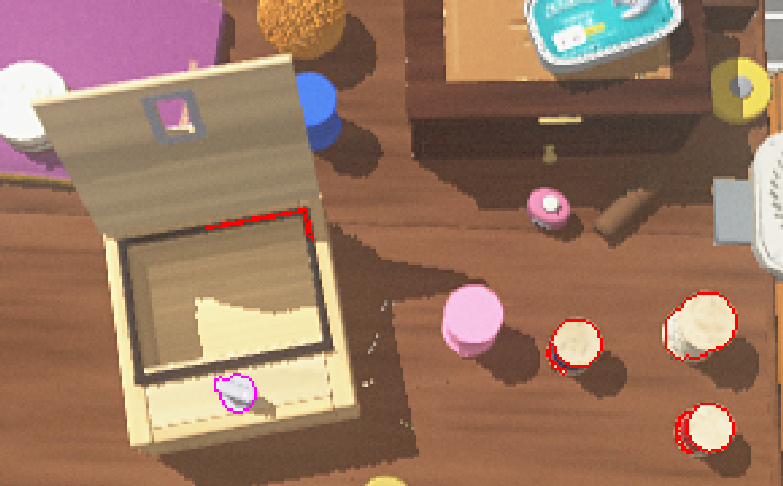

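```bash
python3 - <<'E'
from h import *
import pickle
F=pickle.load(open('F0.pkl','rb')); T=F['top'];img=T['pixels'];hsv=cv2.cvtColor(img,cv2.COLOR_BGR2HSV)
v=img.copy()
for thr in(75,85,95):
    m=np.zeros(img.shape[:2],np.uint8); roi=(slice(192,265),slice(138,226)); m[roi]=((img[roi].max(2)<thr)&(hsv[roi][...,1]<95))*255
    m=cv2.morphologyEx(m,cv2.MORPH_CLOSE,np.ones((3,3)))
    c=max(cv2.findContours(m,cv2.RETR_EXTERNAL,cv2.CHAIN_APPROX_NONE)[0],key=lambda c:cv2.contourArea(cv2.convexHull(c)))
    P=np.array([onplane(T,p[0],.086)[:2] for p in c],np.float32); print(thr,cv2.minAreaRect(P))
cv2.drawContours(v,[c],-1,(0,0,255),1)
X=np.array([onplane(T,np.array(p)/3.6+[105,130],.086) for p in [(138,285),(392,240),(425,430),(165,473)]]); print(X.round(4),X.mean(0)); print(np.linalg.norm(np.diff(X,axis=0),axis=1))
s=[(T,'spool')]
for n,(x,y,w,z) in dict(cream=(362,239,17,.06),navy=(313,247,14,.045),red=(362,278.7,14,.045)).items():
    x0,y0=int(x-w),int(y-w); r=img[y0:y0+2*w,x0:x0+2*w].astype(int)
    mm=((r[...,2]>185)&(r[...,2]-r[...,0]>25)&(r[...,1]>165)).astype(np.uint8)*255
    cc=max(cv2.findContours(mm,cv2.RETR_EXTERNAL,cv2.CHAIN_APPROX_NONE)[0],key=cv2.contourArea)+np.array([x0,y0])
    cv2.drawContours(v,[cc],-1,(0,0,255),1)
    Q=np.array([onplane(T,p[0],z)[:2] for p in cc],np.float32); print(n,cv2.minEnclosingCircle(Q),cv2.fitEllipse(Q))
cv2.imwrite('pics/m2.png',cv2.resize(v[120:300,100:390],None,fx=2.7,fy=2.7,interpolation=cv2.INTER_NEAREST))
E
```

```text
75 ((0.5508884191513062, 0.012945778667926788), (0.0217268243432045, 0.126603364944458), 2.9118382930755615)
85 ((0.5436010956764221, 0.010884344577789307), (0.13644041121006012, 0.04774463176727295), 87.13629913330078)
95 ((0.5063444375991821, 0.008695781230926514), (0.09400983154773712, 0.13367974758148193), 12.587810516357422)
[[ 0.5363  0.0843  0.086 ]
 [ 0.5654 -0.0475  0.086 ]
 [ 0.465  -0.07    0.086 ]
 [ 0.4383  0.0613  0.086 ]] [0.50121627 0.00702075 0.086     ]
[0.13499018 0.10292489 0.13398621]
cream ((0.49599722027778625, -0.32561033964157104), 0.02842632122337818) ((0.496998131275177, -0.3268411457538605), (0.039260461926460266, 0.05653734505176544), 30.86971092224121)
navy ((0.48069679737091064, -0.23975864052772522), 0.020997509360313416) ((0.482059508562088, -0.2400444597005844), (0.03189989551901817, 0.040762025862932205), 43.217567443847656)
red ((0.4281708896160126, -0.33210277557373047), 0.02019031159579754) ((0.4268702268600464, -0.3341831564903259), (0.031626246869564056, 0.03684380650520325), 171.43502807617188)
```

View pics/m2.png

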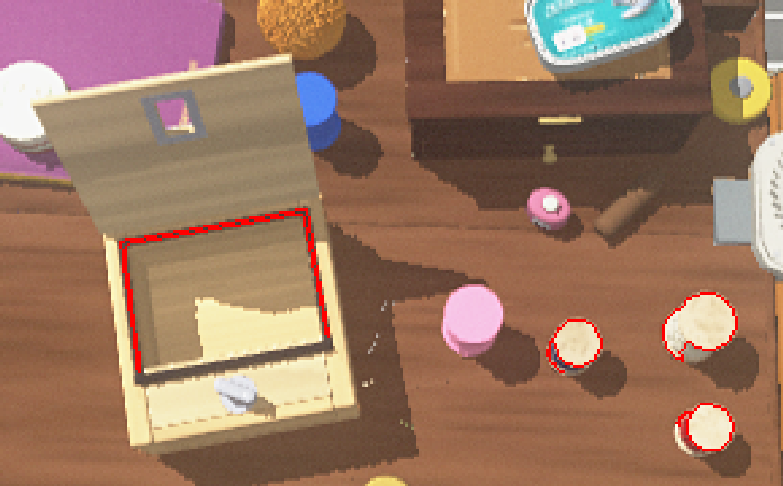

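```bash
cat >> h.py <<'E'
from scipy.spatial.transform import Rotation as Ro
YAW=0.215; C=np.array([0.4846,0.0034]); 
def down(jaw):  # tool down, jaw axis at world angle jaw
    y=np.array([np.cos(jaw),np.sin(jaw),0]); z=np.array([0,0,-1.]); R=np.c_[np.cross(y,z),y,z]
    q=Ro.from_matrix(R).as_quat(); return [q[3],q[0],q[1],q[2]]
def W(x,y,z,C=C):
    c,s=np.cos(YAW),np.sin(YAW); return np.array([C[0]+c*x-s*y,C[1]+s*x+c*y,z])
E
python3 - <<'E'
from h import *
pz=bot.pinch_z
for n,p,j in [('pre',(.4984,-.3332,.42),np.pi/4),('grasp',(.4984,-.3332,.055+pz),np.pi/4),('up',(.215,.479,.5),None),('place',W(10,0,0)*0+W(.01,0,.3),YAW+np.pi/2),('btn',W(-.056,0,.262),YAW+np.pi/2),('btn1',W(-.056,0,.262),YAW+np.pi/2+1.2),('back',W(.15,.035,.37),YAW+np.pi/2),('press',W(-.07,.035,.26),YAW+np.pi/2)]:
    for k in(0,np.pi):
        q=down((j if j is not None else 0)+k); r=bot.ik(list(p),q); print(n,k,None if r is None else np.round(r,3))
E
```

```text
pre 0 [-0.589  0.272  0.173  1.472  0.     0.196]
pre 3.141592653589793 [-0.589  0.272  0.173  1.472  0.    -2.945]
grasp 0 [-0.589  0.33  -0.215  1.025  0.     0.196]
grasp 3.141592653589793 [-0.589  0.33  -0.215  1.025  0.    -2.945]
up 0 [1.149 0.147 0.195 1.619 0.    2.72 ]
up 3.141592653589793 [ 1.149  0.147  0.195  1.619  0.    -0.422]
place 0 [ 0.011  0.09  -0.31   1.171  0.    -0.204]
place 3.141592653589793 [ 0.011  0.09  -0.31   1.171  0.     2.938]
btn 0 [-0.02  -0.011 -0.502  1.08   0.    -0.235]
btn 3.141592653589793 [-0.02  -0.011 -0.502  1.08   0.     2.907]
btn1 0 [-0.02  -0.011 -0.502  1.08   0.    -1.435]
btn1 3.141592653589793 [-0.02  -0.011 -0.502  1.08   0.     1.707]
back 0 [ 0.111  0.324  0.134  1.381  0.    -0.104]
back 3.141592653589793 [0.111 0.324 0.134 1.381 0.    3.038]
press 0 [ 0.055 -0.049 -0.543  1.077  0.    -0.16 ]
press 3.141592653589793 [ 0.055 -0.049 -0.543  1.077  0.     2.982]
```

```bash
python3 - <<'E'
from h import *
q=bot.get_state()['qpos']
j=bot.ik([.215,.479,.5],bot.get_state()['eef_rot'].tolist()); bot.move_joints(j); print(bot.get_state()['clock'])
bot.move_to([.4984,-.3332,.36],down(np.pi/4)); s=bot.get_state(); print(s['clock'],s['tool_pos'],s['wrist_force'])
import pickle
f=bot.grab_frame('wrist'); pickle.dump(f,open('w1.pkl','wb')); cv2.imwrite('pics/w1.png',f['pixels'])
f=bot.grab_frame('scene'); cv2.imwrite('pics/s1.png',f['pixels'])
E
```

```text
0.7167
3.775 [ 0.49879903 -0.33255214  0.36016697] [-0.36176083 -0.57882548  0.09436705]
```

View pics/w1.png

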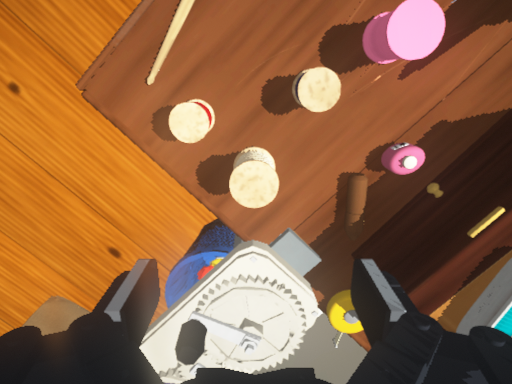

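The wrist view shows the cream spool's top flange at (254,185), navy at (318,90), red at (190,121), and a clamped winder whose tab ends near (290,230). I'm checking the winder clearance and refining the spool position.

```bash
python3 - <<'E'
from h import *
import pickle
F=pickle.load(open('F0.pkl','rb')); T=F['top'];w=pickle.load(open('w1.pkl','rb'))
print('tab',tri(T,(365,208),w,(290,230)),tri(T,(365,187),w,(321,262)))
print('platform', tri(T,(379,213),w,(262,243)))
c=tri(T,(362.3,238.9),w,(254.5,185.5)); print('cream top',c)
for n,uv,z in(('cream',(254.5,185.5),.06),('navy',(319,89.5),.045),('red',(190,122),.044)): print(n,onplane(w,uv,z))
E
```

```text
tab [ 0.57475304 -0.35500118  0.00312182] [ 0.61235694 -0.35013151  0.0288683 ]
platform [ 0.5617981  -0.38155404  0.01373617]
cream top [ 0.49340444 -0.32740144  0.08881676]
cream [ 0.50029018 -0.33478315  0.06      ]
navy [ 0.4828574  -0.24372529  0.045     ]
red [ 0.42637663 -0.33722459  0.044     ]
```

```bash
python3 - <<'E'
from h import *
p=[.4994,-.3340]
bot.movel([*p,.052+bot.pinch_z],vel=.2); print(bot.get_state()['clock'],bot.get_state()['wrist_force'])
bot.close_gripper(40); s=bot.get_state(); print(s['clock'],s['finger_gap'],s['tool_pos'])
bot.movel([*p,.36],vel=.3); s=bot.get_state(); print(s['clock'],s['finger_gap'],s['wrist_force'])
f=bot.grab_frame('scene'); cv2.imwrite('pics/s2.png',f['pixels'])
f=bot.grab_frame('wrist'); cv2.imwrite('pics/w2.png',f['pixels'])
cv2.imwrite('pics/c2.png',np.hstack([cv2.resize(cv2.imread('pics/'+n+'.png'),(400,300)) for n in('s2','w2')]))
E
```

```text
4.7917 [ 0.54215649 -0.62816155  0.61808152]
5.3167 0.037461796821025586 [ 0.499645   -0.33433886  0.2078868 ]
5.975 0.03756491252478575 [ 0.57219942 -0.4342706  -1.2528505 ]
```

View pics/c2.png

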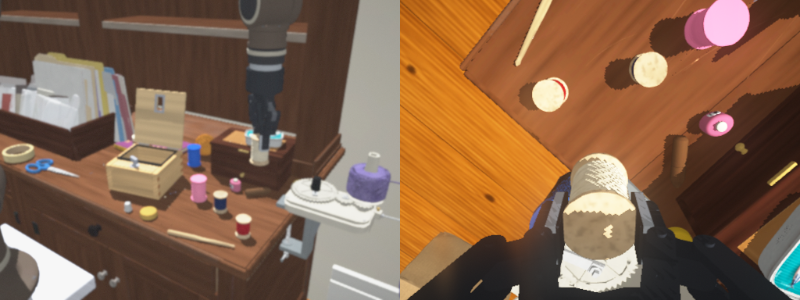

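```bash
python3 - <<'E'
from h import *
bot.movel([.4994,-.3340,.43],vel=.3)
a=W(.012,0,.43)
bot.move_to(list(a),down(YAW+np.pi/2)); s=bot.get_state(); print(s['clock'],s['tool_pos'],s['finger_gap'])
a[2]=.32; bot.movel(list(a),vel=.25)
f=bot.grab_frame('scene'); cv2.imwrite('pics/s3.png',f['pixels']); g=bot.grab_frame('top')
cv2.imwrite('pics/c3.png',np.hstack([cv2.resize(x['pixels'][80:320,90:410] if i else x['pixels'][60:300,60:380],(400,300)) for i,x in enumerate((f,g))]))
E
```

```text
7.7417 [0.4965435  0.00536382 0.42957622] 0.03708200240196615
```

View pics/c3.png

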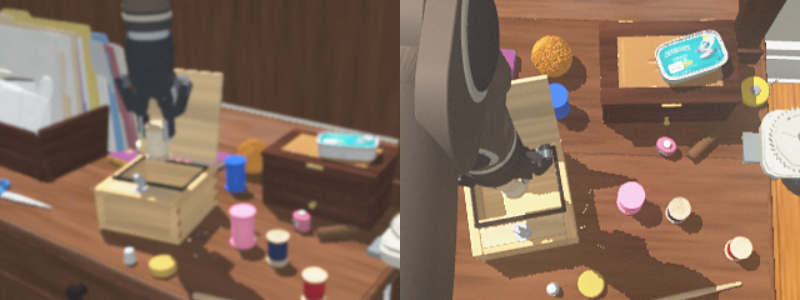

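The spool hangs upright over the middle of the compartment, and the small spools are untouched. Now I lower it and let go.

```bash
python3 - <<'E'
from h import *
a=W(.012,0,.2247); bot.movel(list(a),vel=.15); s=bot.get_state(); print(s['clock'],s['tool_pos'],s['wrist_force'])
bot.release(); s=bot.get_state(); print(s['clock'],s['wrist_force'],s['finger_gap'])
a[2]=.34; bot.movel(list(a),vel=.25)
b=W(-.10,0,.40);bot.move_to(list(b),down(YAW+np.pi/2)); print(bot.get_state()['clock'])
import pickle
f=bot.grab_frame('wrist'); g=bot.grab_frame('top'); h=bot.grab_frame('scene'); pickle.dump((f,g,h),open('w4.pkl','wb')); cv2.imwrite('pics/w4.png',f['pixels']); cv2.imwrite('pics/t4.png',g['pixels'])
E
```

```text
9.2167 [0.49685136 0.0059936  0.22578696] [ 0.14270804 -0.63768679  0.07849589]
9.75 [-0.24692999 -0.27592554 -1.11138671] 0.08536891187929416
10.9333
```

View pics/w4.png

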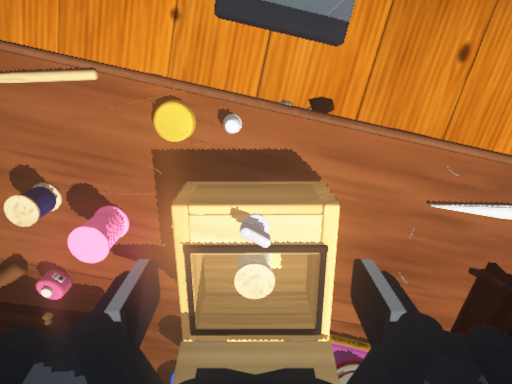

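View pics/t4.png

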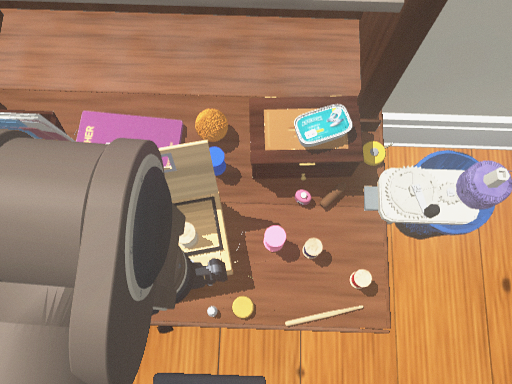

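The spool stands upright in the compartment (wrist 255,282), and the button is at wrist (256,232). I measure the case axis and the wing angle from this view.

```bash
python3 - <<'E'
from h import *
import pickle
f,g,h=pickle.load(open('w4.pkl','rb')); img=f['pixels'];hsv=cv2.cvtColor(img,cv2.COLOR_BGR2HSV)
m=np.zeros(img.shape[:2],np.uint8); roi=(slice(238,338),slice(182,332)); m[roi]=(img[roi].max(2)<70)*255
c=np.vstack([c for c in cv2.findContours(m,cv2.RETR_EXTERNAL,cv2.CHAIN_APPROX_NONE)[0] if len(c)>25])
P=np.array([onplane(f,p[0],.086)[:2] for p in c],np.float32); r=cv2.minAreaRect(P); print('seal',r)
roi=(slice(208,254),slice(235,280)); rr=img[roi].astype(int)
cv2.imwrite('pics/b4.png',cv2.resize(img[200:260,220:300],None,fx=8,fy=8,interpolation=cv2.INTER_CUBIC))
mm=((rr[...,0]>130)&(hsv[roi][...,1]<45)).astype(np.uint8)*255
cc=max(cv2.findContours(mm,cv2.RETR_EXTERNAL,cv2.CHAIN_APPROX_NONE)[0],key=cv2.contourArea)+np.array([235,208])
Q=np.array([onplane(f,p[0],.104)[:2] for p in cc],np.float32); print('btn',cv2.minAreaRect(Q))
v=img.copy(); cv2.drawContours(v,[c.reshape(-1,1,2),cc],-1,(0,0,255),1); cv2.imwrite('pics/m4.png',cv2.resize(v[180:350,170:350],None,fx=3.4,fy=3.4,interpolation=cv2.INTER_NEAREST))
E
```

```text
seal ((0.5469455718994141, 0.014967367053031921), (0.012549195438623428, 0.12849685549736023), 9.506318092346191)
btn ((0.4318695366382599, -0.0077762119472026825), (0.02927899919450283, 0.012612988241016865), 71.66161346435547)
```

View pics/b4.png

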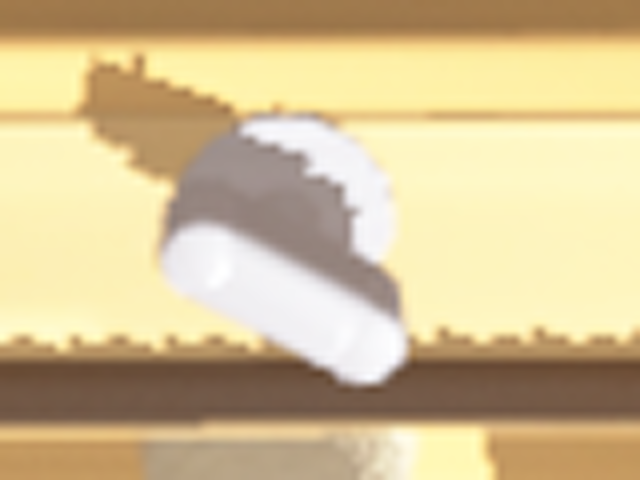

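View pics/m4.png

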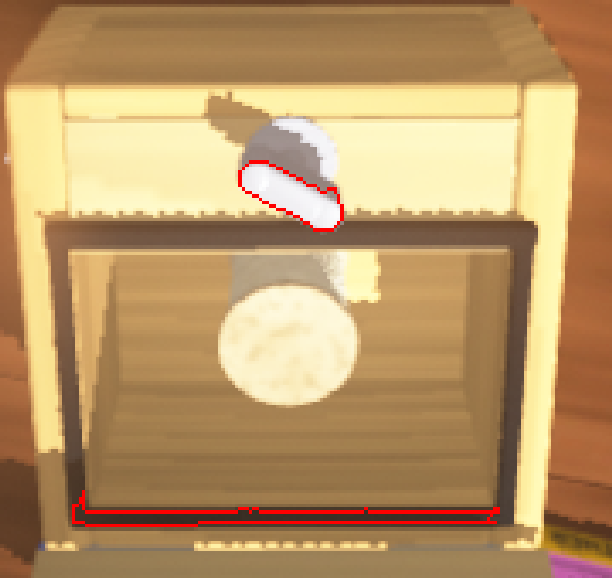

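```bash
python3 - <<'E'
from h import *
import pickle
f,g,h=pickle.load(open('w4.pkl','rb'))
X=np.array([onplane(f,np.array(p)/3.4+[170,180],.086) for p in [(72,524),(512,524),(536,230),(48,228)]])[:,:2]
print(X.round(4),X.mean(0),np.linalg.norm(np.diff(X,axis=0),axis=1))
for i,j in((3,2),(0,1),(2,1),(3,0)): d=X[j]-X[i]; print(np.arctan2(d[1],d[0]))
e=[onplane(f,np.array(p)/8+[220,200],.104)[:2] for p in((195,258),(372,350))]; d=e[1]-e[0]
print('wing',e,np.mean(e,0),np.linalg.norm(d),np.arctan2(d[1],d[0]))
A=[onplane(f,np.array(p)/3.4+[170,180],.08)[:2] for p in((5,88),(578,85))];print('front edge',A,np.mean(A,0),np.linalg.norm(A[1]-A[0]),np.arctan2(*(A[1]-A[0])[::-1]))
E
```

```text
[[ 0.5641 -0.0471]
 [ 0.5354  0.0835]
 [ 0.4377  0.0626]
 [ 0.4659 -0.0691]] [0.50078048 0.00747758] [0.13379297 0.0998836  0.13466747]
1.781744899727679
1.7867174874491663
0.2113053082026282
0.22001643499354723
wing [array([ 0.43040549, -0.0181668 ]), array([0.43710127, 0.00300317])] [ 0.43375338 -0.00758181] 0.02220362359826324 1.2644653299361144
front edge [array([ 0.42996596, -0.08735119]), array([0.39608974, 0.06345851])] [ 0.41302785 -0.01194634] 0.15456766527902568 1.791757544744208
```

```bash
sed -i 's/^YAW=.*/YAW=0.216; C=np.array([0.4844,0.0036])/' h.py; python3 - <<'E'
from h import *
B=np.array([.4316,-.0080]); th=1.264-YAW; J=YAW+np.pi/2
bot.move_to([*B,.34],down(J+th)); print(bot.get_state()['clock'])
bot.movel([*B,.261],vel=.15); s=bot.get_state(); print(s['clock'],s['tool_pos'],s['wrist_force'])
bot.close_gripper(20); s=bot.get_state(); print(s['clock'],s['finger_gap'],s['wrist_force'],s['moment'])
if 0.005<s['finger_gap']<.02:
    for k in(.75,.5,.25,0):
        bot.move_to([*B,.261],down(J+th*k)); s=bot.get_state(); print(s['clock'],s['wrist_force'].round(1),s['moment'].round(2),s['qpos'][5],s['finger_gap'])
E
```

```text
12.05
12.725 [ 0.43184987 -0.00804521  0.26177193] [ 0.19406487 -0.38734266  1.5024139 ]
13.4 0.009266348512811481 [ 4.67195953 -2.46634726 -0.95613141] [-0.45080949 -0.99568814 -0.02533852]
13.7583 [ 4.8 -1.3 -0.1] [-0.4  -0.92 -0.09] -1.0229452300963005 0.009555365800024522
14.1167 [ 5.1 -1.3 -0.4] [-0.27 -0.99 -0.07] -0.7637799169942374 0.00956216279183678
14.475 [ 5.7 -1.8  0.5] [-0.17 -0.97 -0.1 ] -0.5038242786262873 0.008928248537604664
14.8333 [ 5.1 -0.4  0.7] [-0.11 -1.04 -0.09] -0.2432322442797765 0.009079700839257644
```

```bash
python3 - <<'E'
from h import *
import pickle
B=np.array([.4316,-.0080]);J=YAW+np.pi/2
bot.release(); bot.movel([*B,.34],vel=.25); bot.move_to(list(W(-.10,0,.40)),down(J)); print(bot.get_state()['clock'])
f=bot.grab_frame('wrist'); h=bot.grab_frame('scene'); pickle.dump((f,h),open('w5.pkl','wb'))
cv2.imwrite('pics/w5.png',np.hstack([cv2.resize(f['pixels'][190:350,170:350],(540,480)),cv2.resize(h['pixels'][100:260,160:245],(255,480))]))
E
```

```text
16.425
```

View pics/w5.png

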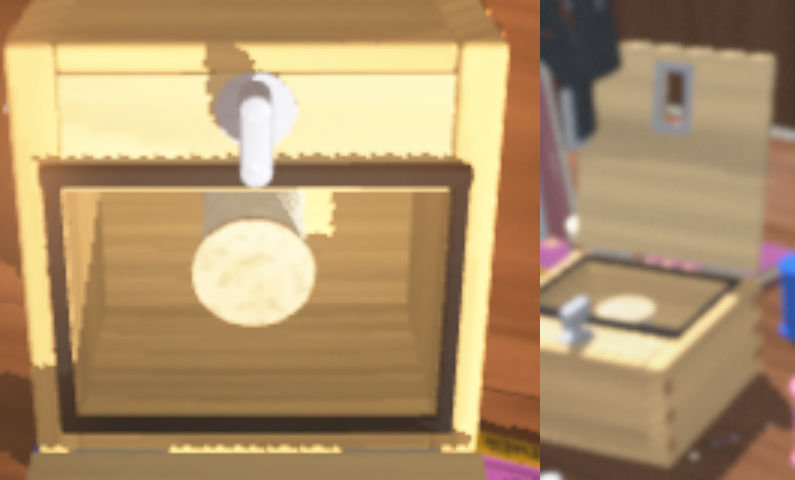

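The wing now lies along the case axis (crop, 257,88 to 257,178), the spool is in the compartment, and the hatch is still open. Now I find the hatch angle.

```bash
python3 - <<'E'
from h import *
import pickle
F=pickle.load(open('F0.pkl','rb')); T=F['top'];S=F['scene']
a=tri(T,(111.9,157.8),S,(175,113)); b=tri(T,(207.8,140.6),S,(238.75,118)); m=(a+b)/2
c,s=np.cos(YAW),np.sin(YAW); d=m[:2]-C; lx=c*d[0]+s*d[1]; ly=-s*d[0]+c*d[1]
print(a,b,np.linalg.norm(a-b),'local',lx,ly,m[2],'angle',np.arctan2(m[2]-.082,-(lx-.070)),np.hypot(m[2]-.082,lx-.07))
w=W(.07,0,.082); print(w)
for n,p in dict(up=W(-.1,.0,.52),over=W(.2,.035,.52),back=W(.2,.035,.38),pull=W(.12,.035,.38)).items(): r=bot.ik(list(p),down(YAW+np.pi/2)); print(n,p,None if r is None else np.round(r,2))
E
```

```text
[0.5818013  0.10475287 0.23779199] [ 0.61693115 -0.04772579  0.23958089] 0.15648337390176903 local 0.11763428019730993 -0.000305444705040004 0.23868644321804147 angle 1.865928150109238 0.16376710945191764
[0.55277338 0.0186027  0.082     ]
up [ 0.38672374 -0.01783243  0.52      ] [-0.05 -0.11 -0.02  1.66  0.   -0.26]
over [0.67225116 0.08065155 0.52      ] [ 0.12  0.5   0.73  1.8   0.   -0.1 ]
back [0.67225116 0.08065155 0.38      ] [ 0.12  0.43  0.3   1.45  0.   -0.1 ]
pull [0.59411016 0.06350561 0.38      ] [ 0.11  0.27  0.08  1.38  0.   -0.11]
```

```bash
python3 - <<'E'
from h import *
J=YAW+np.pi/2; q=down(J)
bot.close_gripper(20)
bot.movel(list(W(-.1,0,.47)),vel=.3)
bot.movel(list(W(.17,.042,.47)),frame=q,vel=.3) if False else bot.movel(list(W(.17,.042,.47)),vel=.3)
s=bot.get_state(); print(s['clock'],s['tool_pos'],s['finger_gap'])
bot.movel(list(W(.17,.042,.383)),vel=.25); s=bot.get_state(); print(s['clock'],s['wrist_force'])
f=bot.grab_frame('scene');g=bot.grab_frame('top')
cv2.imwrite('pics/c6.png',np.hstack([cv2.resize(x['pixels'][80:320,90:410] if i else x['pixels'][60:300,60:380],(400,300)) for i,x in enumerate((f,g))]))
E
```

```text
18.7333 [0.64104177 0.08096792 0.46932226] -0.0002725907349843704
19.2333 [-0.168777    0.26418886  0.66858928]
```

View pics/c6.png

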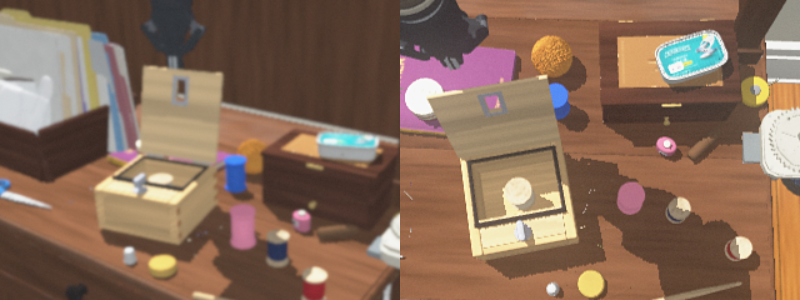

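The closed fingers stand behind the hatch (scene crop 170,60), and the wing is aligned in the top view (520,230). Now I swing the hatch.

```bash
python3 - <<'E'
from h import *
from station import bot
def go(x,z,vel=.15):
    bot.movel(list(W(x,.042,z+.173)),vel=vel)
def pt(th,r,w=.011):
    return .07-r*np.cos(th)+.006*np.sin(th)+w, .082+r*np.sin(th)+.006*np.cos(th)
# upright phase: lip pushed
go(.07+.006+.011,.21,.2); s=bot.get_state(); print(s['clock'],s['wrist_force'].round(1))
for th in np.arange(1.45,0.14,-.13):
    r=np.interp(th,[.2,1.5],[.145,.132]); x,z=pt(th,r); go(x,z)
    s=bot.get_state(); F=s['wrist_force']; print(round(th,2),round(s['clock'],2),F.round(1))
    if np.linalg.norm(F)>25: print('stop'); break
f=bot.grab_frame('scene');g=bot.grab_frame('top')
cv2.imwrite('pics/c7.png',np.hstack([cv2.resize(x['pixels'][80:320,90:410] if i else x['pixels'][60:300,60:380],(400,300)) for i,x in enumerate((f,g))]))
E
```

```text
19.9 [-0.3  0.1 -0.2]
1.45 20.16 [-0.7  0.5  0.3]
1.32 20.43 [ 0.  -0.4 -0.3]
1.19 20.69 [ 0.1 -0.6 -0.1]
1.06 20.96 [-0.2  0.9 -1. ]
0.93 21.23 [ 0.5  0.4 -0.6]
0.8 21.49 [0.1 0.4 0.2]
0.67 21.77 [-0.5 -0.1  0.5]
0.54 22.04 [-0.3  0.4 -0.1]
0.41 22.32 [-0.5 -0.3  0.1]
0.28 22.59 [ 0.6 -0.2  0.1]
0.15 22.87 [-0.3  0.1 -0.1]
```

View pics/c7.png

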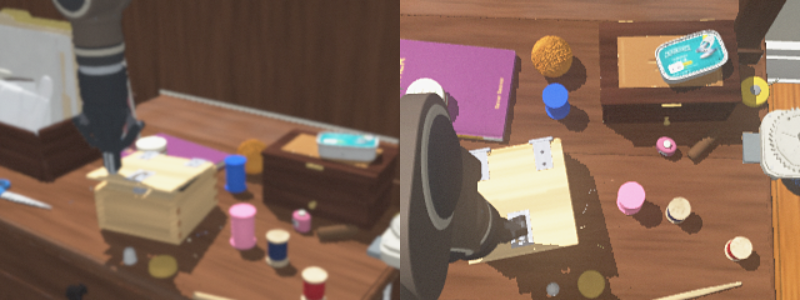

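The hatch is nearly shut, with the slot round the wing at top-crop (520,228). Now I press it down step by step, watching the force.

```bash
python3 - <<'E'
from h import *
z=.105
while z>.070:
    z-=.003
    bot.movel(list(W(-.066,.042,z+.173)),vel=.06); s=bot.get_state(); F=s['wrist_force']
    print(round(z,4),round(s['tool_pos'][2]-.173,4),round(s['clock'],2),F.round(1))
    if F[2]>22: break
bot.hold(.3); s=bot.get_state(); print(s['tool_pos'][2]-.173,s['wrist_force'].round(1))
f=bot.grab_frame('scene');g=bot.grab_frame('top');w=bot.grab_frame('wrist'); cv2.imwrite('pics/w8.png',w['pixels'])
cv2.imwrite('pics/c8.png',np.hstack([cv2.resize(x['pixels'][140:300,125:325] if i else x['pixels'][120:260,110:260],(400,300)) for i,x in enumerate((f,g))]))
E
```

```text
0.102 0.1018 23.27 [ 0.  -0.6  0.2]
0.099 0.0989 23.52 [0.2 0.3 1.1]
0.096 0.0958 23.77 [ 0.1  0.6 -0.1]
0.093 0.0931 24.02 [ 0.9 -0.1 -0.1]
0.09 0.0902 24.27 [0.6 0.4 4.6]
0.087 0.0883 24.52 [-4.5  0.3 13.8]
0.084 0.0879 24.77 [-13.2  -0.7  38.4]
0.08789127993357088 [-12.9  -1.2  38.4]
```

View pics/c8.png

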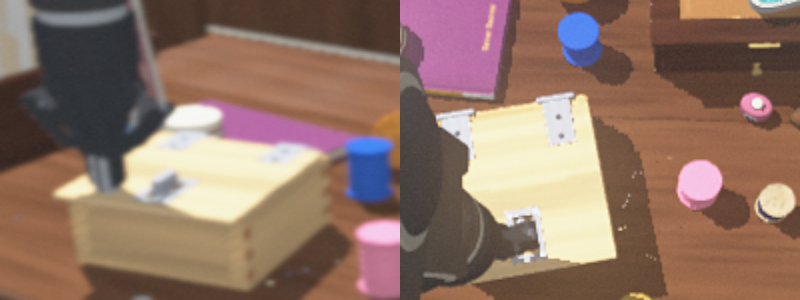

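View pics/w8.png

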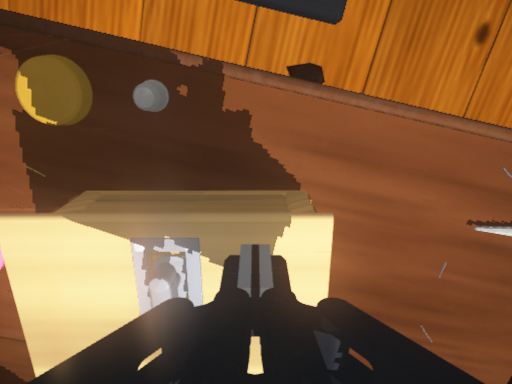

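The wing stands proud in the slot (wrist 165,275) and the tip height is 87.9 mm, where home is 88 mm. The force also rose sharply there, so the hatch is on its hard stop. I ease the push off a little for margin.

```bash
python3 - <<'E'
from h import *
bot.movel(list(W(-.066,.042,.0853+.173)),vel=.05); bot.hold(.5); s=bot.get_state(); print(s['clock'],s['tool_pos'][2]-.173,s['wrist_force'].round(1))
w=bot.grab_frame('wrist'); g=bot.grab_frame('scene'); cv2.imwrite('pics/c9.png',np.hstack([cv2.resize(w['pixels'][180:340,60:260],(400,320)),cv2.resize(g['pixels'][120:260,110:285],(400,320))]))
E
```

```text
25.9667 0.0880559612602616 [-10.6  -1.4  26.8]
```

View pics/c9.png

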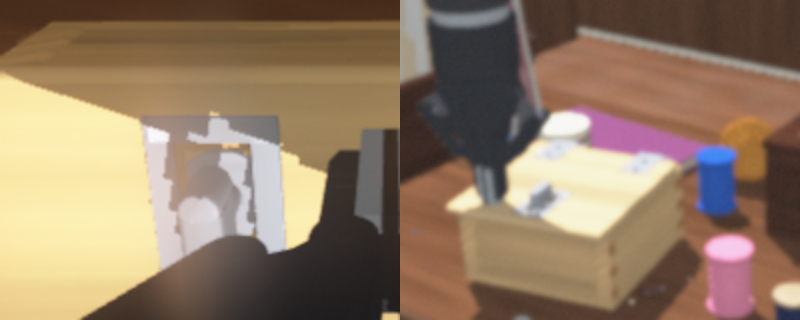

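The wing is in line inside the slot (crop 205,190), the hatch lies flush, and the push is a steady 27 N. I'm handing in.

```bash
python3 - <<'E'
from h import *
bot.hand_in(); s=bot.get_state(); print(s['clock'],s['tool_pos'][2]-.173,s['wrist_force'].round(1))
E
```

```text
the job is handed in; nothing more can be done
the job is handed in; nothing more can be done
```

The job is handed in at about 26 s of the 64 s allowed; no verdict is reported. The gripper is still holding the hatch down so you can turn the button.

**What I did:** I put the tallest (cream) spool standing in the compartment and turned the wing button about 1.05 rad into line with the slot. Then I swung the hatch shut from behind and pressed it down with the closed fingers beside the slot.

**Last checks:**
- **Hatch:** the fingertip was at 88.06 mm, against 88 mm when the hatch is fully home. The push was a steady 27 N upward at the wrist.
- **Button:** in the last pictures the wing stands in line through the slot.
- **Spool:** in the last views before the hatch closed, it stood upright in the compartment.
- **Small spools:** both looked upright and in place in the top view just before the final press. I did not measure their positions again.

**Checks that disagreed or failed:**
- The button's measured centre was about 4 mm from where the case's geometry puts it. That gave about 5 N of side force while I turned it.
- The gripper read 37.5 mm on the spool's 42 mm flange, though the spool held firmly.
- A two-view fix of the spool's top came out at 89 mm instead of 60 mm because the views were too close together. I used the single-view positions instead.
- The first press peaked at about 38 N vertically (about 41 N in total) through the fingers, so I eased it to 27 N.

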